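# Snap the green receiver board home in its tray

## Task

Press the green circuit board down onto its four barbed standoffs until every post has clicked through and the whole board sits flat and fully home. Leave the blue board alone, still standing loose on top of its barbs: it has to come off again.

Things in the scene. Friction and masses are not known exactly. Their poses are not given: they have to be found in the camera images.
- green_end_a (a point): Green board (100 x 160 x 3 mm, parts up to 11 mm tall, only within 37 mm of mid-length): centre of the 18 mm white ring printed on its top face near one short end, the bare spot to press. z is the board's upward normal, y runs along its length to the other ring. Pressing here with 10 to 20 N snaps this end's two posts through; the other end stays up, the board tilting some 4 degrees.
- green_end_b (a point): The same ring at the green board's other short end, 116 mm along +y from green_end_a; same axes. Beside each ring two white nylon posts with sprung barbs poke up through 9 mm holes, 38 mm to either side and 10 mm nearer the board's end. At the start the board rests level on the barbs; each end must go down 10 mm.
- green_tray: White tray under the green board, 150 by 210 mm, fixed to the table. Origin at the centre of its underside, on the table; z up, y along its length, parallel to the board's. Rim 16 mm high, standoff seats 22 mm above the origin. The board's top face is 35 mm above the origin at the start, 25 mm when fully home; the post tips reach 38 mm.
- blue_board: Blue circuit board of the same size, with a black finned heat sink 16 mm tall and a green terminal block, standing loose on the barbs of its own white tray in the same way; leave it alone. Origin at the centre of its underside, z up, y along its length.
Things that resemble listed ones, but are neither listed nor needed, are in the scene too. What is shaped like the part that bears green_end_a but brown or red is not meant.

How it is judged (in metres and radians):
At the end, for the whole second after the job is handed in: Both ends of the green board are down, their top faces less than 28 mm above the tray's underside (25 mm is fully home, 35 mm is the start), the board is level within 2 degrees, and the blue board is within 3 mm of where it began (z of each of green_end_a, green_end_b in the frame of green_tray below 0.028 m and angle between green_end_a's own z axis and vertical below 0.035 rad and distance of blue_board from where it was at the start of the episode below 0.003 m); the robot touches nothing.
It fails at once if the blue board is pressed down or shifted by more than 3 mm (distance of blue_board from where it was at the start of the episode above 0.003 m).
It also fails if it takes over 32 s, if anything falls off the work surface, if the arm or the gripper's body presses on something with over 40 N, if the wrist force passes 120 N, or if a joint passes its speed limit or range.

## Robot

A 7-joint arm with a two-finger parallel gripper is mounted at the origin on the work surface. World frame = base frame: x ahead of the robot, y to its left, z up, the work surface at z = 0. Lengths are in m, angles in degrees, forces in N, time in s.
With the tool pointing down it reaches from about 0.4 to 0.85 m from the base axis. Payload 6.9 kg.
Tool frame: the origin (TCP) lies between the finger pads; the fingertips stand 8 mm ahead of it and the grasp point (between the pads) lies 11 mm behind it (manip.finger_overhang is the distance from the TCP to the fingertips, in m); z points along the fingers, y is the direction in which the jaws open and shut (so a half turn about z gives the same grasp; the last joint's range is limited). The gripper opens to 85 mm and grips with 20 to 120 N. Pads are 22 mm wide; open, the fingers measure 114 mm over their backs; the gripper's body (76 mm by 85 mm) begins 54 mm behind the grasp point. The pads swing forward as they close: fully open they stand 13 mm farther back than shut.
Start: joints at [72.565, 29.078, -13.613, 85.955, 7.202, 65.827, -8.869], TCP at [0.249, -0.573, 0.239] pointing down, gripper open.
Joint ranges: [-176.47, 176.47], [-13.61, 117.27], [-81.72, 77.17], [0.22, 143.17], [-87.28, 267.28], [10, 112.55], [-165.47, 165.47]. Speed limits (degrees/s): [136.94, 136.94, 180, 180, 180, 180, 180].

## Interface

Orientations are given as [roll, pitch, yaw] about the fixed x, y, z axes, in that order (R = Rz(yaw) Ry(pitch) Rx(roll)).
In Python, from rig import manip gives the robot as it stands.
- The arm moves only by the tool move_arm, never from a script. Its argument "motion" is a list of rows, each a list of 7 numbers: the shift along the tool's x, y, z in mm, then the turn, a rotation vector about the tool's x, y, z in rad, then the closure, from 0 (fully open) to 1 (shut). In form: [[x, y, z, rx, ry, rz, fingers], ...]. A call has exactly 5 rows; each row is the pose to reach, as a shift and turn from the pose measured when the call began, along the tool's axes at that moment; what a row does not reach only later rows make up. A row lasts 1/10 s, in which the tool goes at most 50 mm and 8.59 degrees, less where a joint would pass 70% of its speed; a pose out of reach is approached as far as the arm can. A call with a gripper value outside its range is refused whole. The fingers move at their own pace and stop on an object; "newtons" is the grip in N (left out, the last holds). Time passes only in rows, so rows that repeat a pose let the fingers close, or fill a call up. It gives the time, the measured TCP pose, the force and the opening at its end, in the units of the state.
- manip.state(): the state, without advancing time (a new reading comes with each control period).
- manip.camera(name): name is "side" or "top"; returns the picture (420x560x3 uint8, red, green, blue); there is no depth.
- manip.camera_model(name): a dict with "fov_y" (degrees; the focal length in pixels is half the picture's height over the tangent of half this angle, whatever the lens; pixels are square), "cx", "cy" (the principal point, pixels), "world_to_cam" (4x4, takes a point from world to camera coordinates). Camera axes: x right, y down, z forward; pixel columns grow to the right and rows downward; lengths in m; the calibration is good to about 2 mm. A picture is of the moment at which its call begins. camera_model takes no time and is no camera call.
- manip.finish_job(): hands the job in, once; it reports no verdict.
The state is a dict: "t": time; "joints": joint angles; "qd": joint speeds; "joint_torque": joint torques, N m; "tcp_pos": TCP position; "orientation": TCP orientation; "force": force on the tool from outside, world axes, zero at the start; "torque": the same for the moment, N m; "opening": finger opening in m.
Only numpy, scipy, OpenCV 4.12 (cv2) and the standard library are available. Lean on these libraries where they do the work, as an engineer would, in place of code of your own. Each camera call takes 0.05 s, during which the arm holds its last target.

## Working session

There is one attempt and no reset: what is moved stays moved. The work goes in short steps, Python scripts to look and compute and a tool call to move; the robot and the scene stay as the last step left them, time stands still between calls to the robot, and variables do not carry over. Pictures are saved under pics/ and viewed, and the job is handed in when it is done.

Besides the shell and the picture viewer there is one more tool, called after "Emit:" by a JSON object that holds its "api" and its "payload", one argument or row to a line. move_arm: Moves the arm, as the interface text tells. Its arguments: {"type":"object","properties":{"motion":{"type":"array","items":{"type":"array","items":{"type":"number"}}},"newtons":{"type":"number"}},"required":["motion"]}

```bash
mkdir -p pics; python3 - <<'E'
from rig import manip
import cv2,json
for n in("side","top"):
    im=manip.camera(n); cv2.imwrite(f"pics/{n}0.png",im[:,:,::-1])
    m=manip.camera_model(n); print(n,m)
print(manip.state(), manip.finger_overhang)
E
```

```text
side {'fov_y': 49.86900848112612, 'cx': 278.50309653587874, 'cy': 210.91228147933708, 'world_to_cam': array([[-0.98524816, -0.16997928, -0.01982672,  0.45960842],
       [-0.0950519 ,  0.63989449, -0.76256159,  0.08656919],
       [ 0.14230668, -0.74942784, -0.64661173,  0.86950647],
       [ 0.        ,  0.        ,  0.        ,  1.        ]])}
top {'fov_y': 52.99773524108489, 'cx': 278.26832799623895, 'cy': 210.56182708104862, 'world_to_cam': array([[-0.03022036, -0.99947248, -0.01189489,  0.03084823],
       [-0.98908394,  0.03161908, -0.14392079,  0.46709868],
       [ 0.14422097,  0.00741571, -0.98951772,  1.00111029],
       [ 0.        ,  0.        ,  0.        ,  1.        ]])}
{'t': 0.1, 'joints': array([ 72.56568461,  29.12117277, -13.60982198,  86.00139893,
         7.20195158,  65.82724275,  -8.8710555 ]), 'qd': array([ 0.12061042, -0.01288234, -0.02271054, -0.16922561, -0.02011009,
        0.02662811,  0.07313848]), 'joint_torque': array([-4.85530647e-03, -6.21834111e+01, -2.19419450e+00, -2.50206953e+01,
        1.27067094e-02,  7.79207650e-03,  1.31735945e-06]), 'tcp_pos': array([ 0.2487749 , -0.57289099,  0.2385214 ]), 'orientation': array([-1.79908946e+02,  1.25613909e-03,  2.34780413e+01]), 'force': array([-0.27533868, -0.11760388, -0.71772825]), 'torque': array([-0.02270765,  0.03340567,  0.08126457]), 'opening': 0.08533465038257601} 0.008
```

View pics/top0.png

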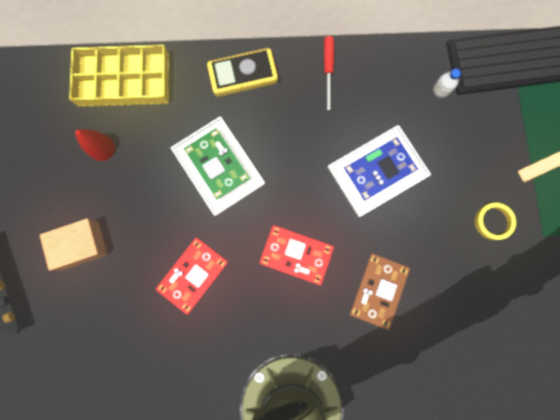

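View pics/side0.png

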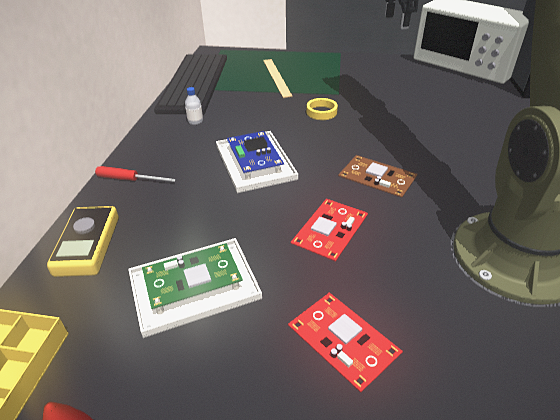

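```bash
python3 - <<'E'
import cv2
a=cv2.imread("pics/top0.png")[105:225,160:275]; cv2.imwrite("pics/ct.png",cv2.resize(a,None,fx=5,fy=5,interpolation=cv2.INTER_CUBIC))
a=cv2.imread("pics/side0.png")[230:340,120:270]; cv2.imwrite("pics/cs.png",cv2.resize(a,None,fx=5,fy=5,interpolation=cv2.INTER_CUBIC))
E
```

```text
(no output)
```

View pics/ct.png

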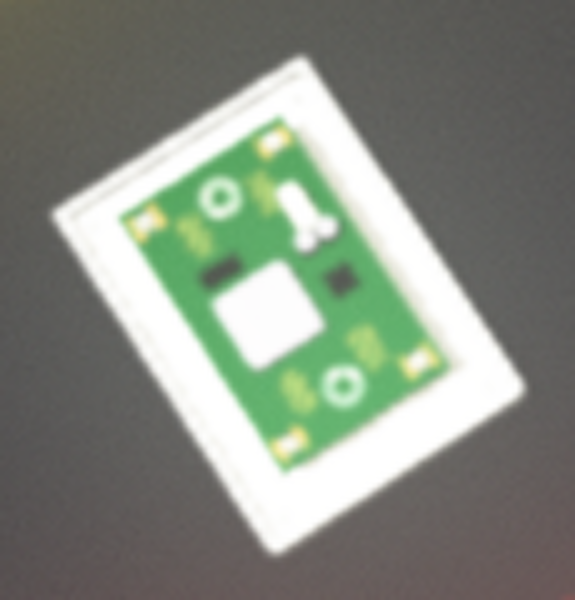

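View pics/cs.png

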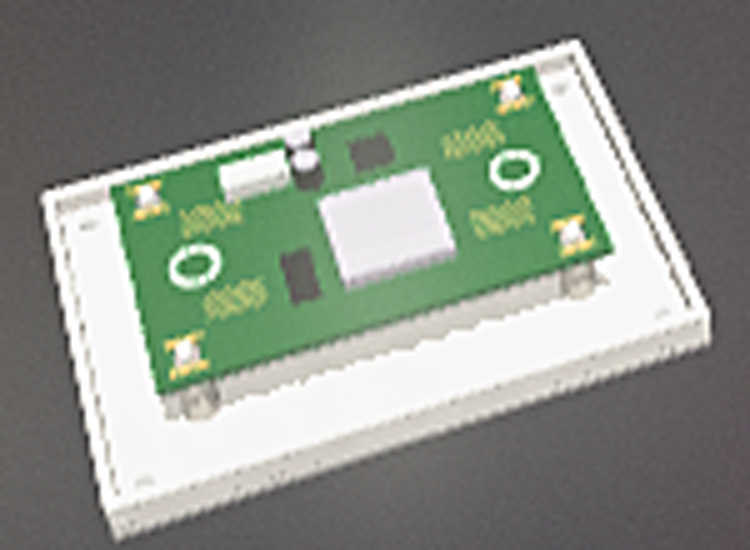

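The green board on its white tray is at top (217,166) and side (200,277). Lookalikes are red at top (191,276) and (297,255), brown at (380,291) and blue at (380,168). The crops confirm a green board with four posts. Its rings are at top (204,144.6) and (228.6,182.2), and side (159,283) and (223,264).

```bash
cat > h.py <<'E'
from rig import manip
import numpy as np
def ray(n,u,v):
    m=manip.camera_model(n); f=210/np.tan(np.radians(m["fov_y"]/2)); T=m["world_to_cam"]
    d=T[:3,:3].T@np.array([(u-m["cx"])/f,(v-m["cy"])/f,1]); o=-T[:3,:3].T@T[:3,3]; return o,d
def atz(n,u,v,z):
    o,d=ray(n,u,v); return o+d*(z-o[2])/d[2]
def tri(p,q):
    A=[];b=[]
    for n,(u,v) in(("top",p),("side",q)):
        o,d=ray(n,u,v); d=d/np.linalg.norm(d); P=np.eye(3)-np.outer(d,d); A.append(P);b.append(P@o)
    return np.linalg.lstsq(np.vstack(A),np.hstack(b),rcond=None)[0]
E
python3 - <<'E'
from h import *
np.set_printoptions(precision=4,suppress=True)
c=lambda x,y:(160+(x-2)/5,105+(y-2)/5); s=lambda x,y:(120+(x-2)/5,230+(y-2)/5)
T=[c(220,198),c(343,386)];S=[s(195,266),s(514,170)]
for n,P in(("top",T),("side",S)):
    a,b=[atz(n,*p,.035) for p in P]; print(n,a,b,np.linalg.norm(a-b),np.degrees(np.arctan2(*(b-a)[1::-1])))
print([tri(p,q) for p,q in zip(T,S)])
# tray outer corners top view, z=.016
K=[atz("top",*c(*p),.016) for p in((305,56),(525,390),(275,553),(53,213))]
print(np.array(K),np.mean(K,0),[np.linalg.norm(K[i]-K[i-1]) for i in range(4)])
# posts
for p,q in (((148,222),(185,352)),((275,142),(147,197)),((420,360),(510,92)),((289,444),(571,232))): print(tri(c(*p),s(*q)))
# blue board corners & others
for u,v in((380,168),(191,276),(297,255)): print(atz("top",u,v,.03))
E
```

```text
top [0.6425 0.1991 0.035 ] [0.5438 0.1384 0.035 ] 0.1158705815894541 -148.38674158640205
side [0.6443 0.1986 0.035 ] [0.5457 0.1373 0.035 ] 0.11612041109484013 -148.1383584634031
[array([0.6431, 0.1992, 0.0357]), array([0.5444, 0.1384, 0.0362])]
[[0.7231 0.1582 0.016 ]
 [0.5429 0.0488 0.016 ]
 [0.4638 0.176  0.016 ]
 [0.6434 0.2885 0.016 ]] [0.5933 0.1679 0.016 ] [np.float64(0.15270090130188915), np.float64(0.2108050805120598), np.float64(0.14974673289413482), np.float64(0.2119552588658603)]
[0.6321 0.2356 0.0356]
[0.6717 0.1713 0.0361]
[0.5564 0.0999 0.0362]
[0.516  0.1653 0.0375]
[ 0.5676 -0.2407  0.03  ]
[0.3153 0.2321 0.03  ]
[ 0.358  -0.0258  0.03  ]
```

```bash
cat >> h.py <<'E'
from scipy.spatial.transform import Rotation as Ro
def delta(xyz,yaw=31.7):
    s=manip.state(); R=Ro.from_euler("xyz",s["orientation"],degrees=True)
    G=Ro.from_euler("xyz",[180,0,yaw],degrees=True)
    print("t",s["t"],"tcp",s["tcp_pos"].round(4),s["orientation"].round(2),"F",s["force"].round(2))
    print("mm",(R.inv().apply(np.array(xyz)-s["tcp_pos"])*1000).round(1),"rv",(R.inv()*G).as_rotvec().round(4))
E
python3 -c "
from h import *
delta([.6434,.1990,.20])"
```

```text
t 0.1 tcp [ 0.2488 -0.5729  0.2385] [-179.91    0.     23.48] F [-0.28 -0.12 -0.72]
mm [ 669.5 -550.7   39.4] rv [-1.600e-03 -1.000e-04 -1.435e-01]
```

Emit:
{"api": "move_arm", "payload": {
  "motion": [
    [35, -29, 0, 0, 0, 0, 1],
    [70, -58, 0, 0, 0, 0, 1],
    [106, -87, 0, 0, 0, -0.03, 1],
    [141, -116, 0, 0, 0, -0.06, 1],
    [176, -145, 0, 0, 0, -0.08, 1]
  ],
  "newtons": 60
}}

```text
t: 0.6
tcp_pos: [0.3528, -0.3679, 0.2385]
orientation: [-179.9, 0.0, 28.1]
force: [1.6, -0.0, -0.1]
opening: 0.0121
```

```bash
python3 -c "
from h import *
delta([.6434,.1990,.20])"
```

```text
t 0.6 tcp [ 0.3528 -0.3679  0.2385] [-179.88    0.     28.13] F [ 1.64 -0.04 -0.12]
mm [ 523.5 -362.9   39.2] rv [-0.002  -0.     -0.0623]
```

Emit:
{"api": "move_arm", "payload": {
  "motion": [
    [38, -26, 0, 0, 0, -0.02, 1],
    [76, -53, 0, 0, 0, -0.03, 1],
    [114, -79, 0, 0, 0, -0.04, 1],
    [152, -105, 0, 0, 0, -0.05, 1],
    [190, -132, 0, 0, 0, -0.06, 1]
  ]
}}

```text
t: 1.1
tcp_pos: [0.4585, -0.1603, 0.2387]
orientation: [-179.9, 0.0, 31.6]
force: [1.2, -0.4, -0.1]
opening: -0.0001
```

```bash
python3 -c "
from h import *
delta([.6434,.1990,.20])"
```

```text
t 1.1 tcp [ 0.4585 -0.1603  0.2387] [-1.7988e+02  1.0000e-02  3.1560e+01] F [ 1.19 -0.4  -0.08]
mm [ 345.6 -209.3   39.1] rv [-0.002   0.0001 -0.0024]
```

Emit:
{"api": "move_arm", "payload": {
  "motion": [
    [40, -25, 0, 0, 0, 0, 1],
    [80, -50, 5, 0, 0, 0, 1],
    [120, -75, 10, 0, 0, 0, 1],
    [160, -100, 15, 0, 0, 0, 1],
    [200, -125, 20, 0, 0, 0, 1]
  ]
}}

```text
t: 1.6
tcp_pos: [0.5639, 0.0526, 0.2184]
orientation: [-179.9, 0.0, 31.5]
force: [2.1, -1.0, -0.2]
opening: -0.0001
```

```bash
python3 -c "
from h import *
delta([.6434,.1990,.10])"
```

```text
t 1.6 tcp [0.5639 0.0526 0.2184] [-1.7988e+02  4.0000e-02  3.1550e+01] F [ 2.05 -1.04 -0.16]
mm [144.5 -82.9 118.5] rv [-0.0021  0.0008 -0.0027]
```

Emit:
{"api": "move_arm", "payload": {
  "motion": [
    [40, -23, 25, 0, 0, 0, 1],
    [80, -46, 50, 0, 0, 0, 1],
    [115, -66, 80, 0, 0, 0, 1],
    [144.5, -83, 110, -0.002, 0.001, -0.003, 1],
    [144.5, -83, 118, -0.002, 0.001, -0.003, 1]
  ]
}}

```text
t: 2.1
tcp_pos: [0.6417, 0.2052, 0.0957]
orientation: [-179.7, 0.2, 32.1]
force: [-1.5, 0.2, -0.0]
opening: -0.0005
```

```bash
python3 -c "
from h import *
import cv2
for n in('top','side'): cv2.imwrite(f'pics/{n}1.png',manip.camera(n)[:,:,::-1])
a=cv2.imread('pics/side1.png')[170:340,100:290]; cv2.imwrite('pics/cs1.png',cv2.resize(a,None,fx=3.4,fy=3.4))
delta([.6434,.1990,.05])"
```

```text
t 2.2 tcp [0.6418 0.1997 0.0975] [-179.91    0.27   31.84] F [ 0.49 -0.82  0.16]
mm [ 1.2  1.5 47.5] rv [-0.0015  0.0046  0.0024]
```

View pics/cs1.png

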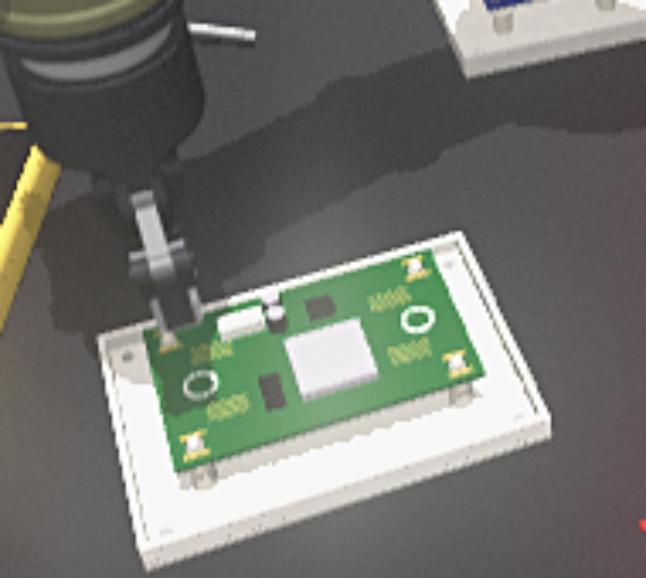

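The closed fingers hang above the ring at crop (200,385). Tip at crop (180,325) is consistent with being about 55 mm above it. Descending.

Emit:
{"api": "move_arm", "payload": {
  "motion": [
    [1, 1.5, 15, -0.002, 0.005, 0.002, 1],
    [1, 1.5, 30, -0.002, 0.005, 0.002, 1],
    [1, 1.5, 42, -0.002, 0.005, 0.002, 1],
    [1, 1.5, 46, -0.002, 0.005, 0.002, 1],
    [1, 1.5, 46, -0.002, 0.005, 0.002, 1]
  ]
}}

```text
t: 2.7
tcp_pos: [0.643, 0.1982, 0.0512]
orientation: [180.0, 0.0, 31.7]
force: [-0.2, -0.5, 0.2]
opening: -0.0001
```

```bash
python3 -c "
from h import *
import cv2
cv2.imwrite('pics/side2.png',manip.camera('side')[:,:,::-1])
a=cv2.imread('pics/side2.png')[190:340,110:290]; cv2.imwrite('pics/cs2.png',cv2.resize(a,None,fx=3.8,fy=3.8))
delta([.6434,.1990,.03])"
```

```text
t 2.75 tcp [0.6433 0.1986 0.0518] [ 1.7996e+02 -3.0000e-02  3.1710e+01] F [ 0.11 -1.02 -0.71]
mm [ 0.3 -0.3 21.8] rv [ 0.0006 -0.0005  0.0001]
```

View pics/cs2.png

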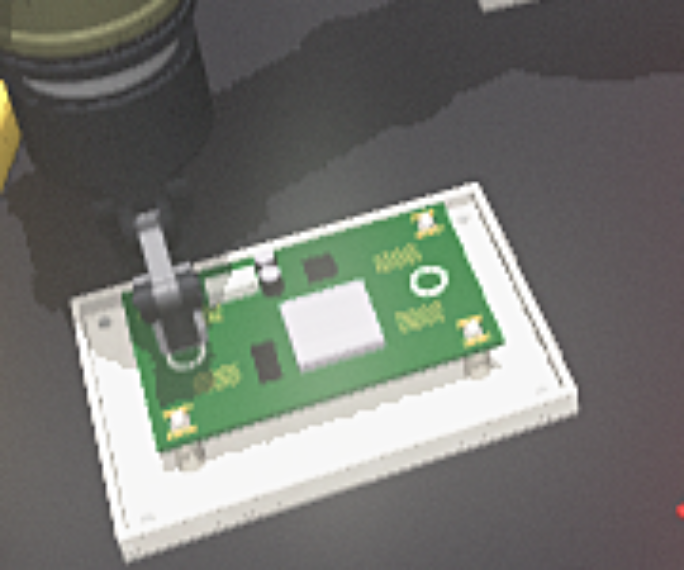

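The fingertips are just above the ring at crop (183,350). Pressing slowly.

Emit:
{"api": "move_arm", "payload": {
  "motion": [
    [0, 0, 4, 0, 0, 0, 1],
    [0, 0, 7, 0, 0, 0, 1],
    [0, 0, 9, 0, 0, 0, 1],
    [0, 0, 11, 0, 0, 0, 1],
    [0, 0, 12, 0, 0, 0, 1]
  ]
}}

```text
t: 3.25
tcp_pos: [0.6436, 0.1988, 0.0406]
orientation: [179.9, -0.1, 31.7]
force: [-1.5, -1.7, 9.3]
opening: -0.0002
```

Emit:
{"api": "move_arm", "payload": {
  "motion": [
    [0, 0, 2, 0, 0, 0, 1],
    [0, 0, 4, 0, 0, 0, 1],
    [0, 0, 6, 0, 0, 0, 1],
    [0, 0, 7, 0, 0, 0, 1],
    [0, 0, 8, 0, 0, 0, 1]
  ]
}}

```text
t: 3.75
tcp_pos: [0.6441, 0.199, 0.0341]
orientation: [179.9, -0.1, 31.7]
force: [-5.1, -2.3, 19.3]
opening: 0.0001
```

Emit:
{"api": "move_arm", "payload": {
  "motion": [
    [0, 0, 1, 0, 0, 0, 1],
    [0, 0, 2, 0, 0, 0, 1],
    [0, 0, 3, 0, 0, 0, 1],
    [0, 0, 3, 0, 0, 0, 1],
    [0, 0, 3, 0, 0, 0, 1]
  ]
}}

```text
t: 4.25
tcp_pos: [0.6441, 0.1991, 0.034]
orientation: [179.9, -0.2, 31.7]
force: [-7.0, -2.6, 24.3]
opening: 0.0002
```

```bash
python3 -c "
from h import *
import cv2
cv2.imwrite('pics/side3.png',manip.camera('side')[:,:,::-1])
a=cv2.imread('pics/side3.png')[190:340,110:290]; cv2.imwrite('pics/cs3.png',cv2.resize(a,None,fx=3.8,fy=3.8))
delta([.6434,.1990,.03])"
```

```text
t 4.3 tcp [0.6442 0.199  0.0339] [179.86  -0.2   31.69] F [-7.55 -2.99 23.57]
mm [-0.7 -0.4  3.9] rv [ 0.0025 -0.0034 -0.0001]
```

View pics/cs3.png

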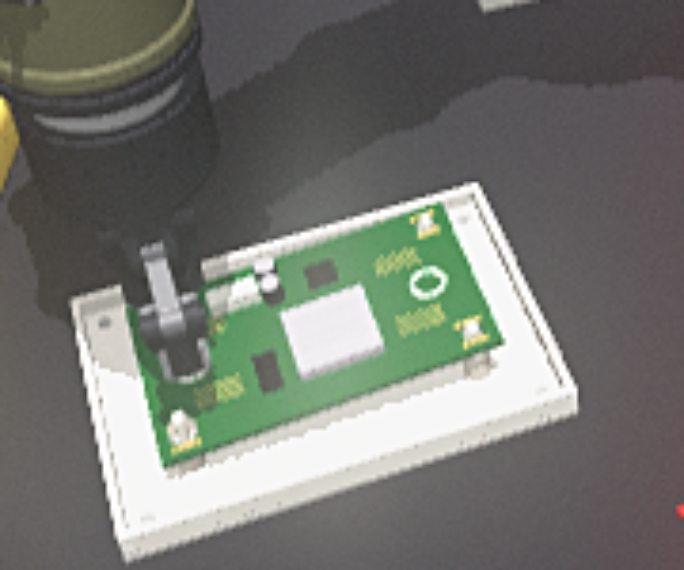

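End A is down: its near post now stands proud at crop (182,425), and the force climbs with no motion. Lifting and going to ring B.

Emit:
{"api": "move_arm", "payload": {
  "motion": [
    [0, 0, -10, 0, 0, 0, 1],
    [0, 0, -30, 0, 0, 0, 1],
    [0, 0, -50, 0, 0, 0, 1],
    [0, 0, -55, 0, 0, 0, 1],
    [0, 0, -55, 0, 0, 0, 1]
  ]
}}

```text
t: 4.8
tcp_pos: [0.6443, 0.1992, 0.0894]
orientation: [179.8, -0.3, 31.7]
force: [-0.3, -0.6, -0.1]
opening: -0.0
```

```bash
python3 -c "
from h import *
delta([.545,.138,.07])"
```

```text
t 4.8 tcp [0.6443 0.1992 0.0894] [179.84  -0.27  31.69] F [-0.31 -0.57 -0.13]
mm [-1.168e+02 -1.000e-01  1.880e+01] rv [ 0.0028 -0.0048 -0.0001]
```

Emit:
{"api": "move_arm", "payload": {
  "motion": [
    [-40, 0, 0, 0.003, -0.005, 0, 1],
    [-80, 0, 0, 0.003, -0.005, 0, 1],
    [-117, 0, 0, 0.003, -0.005, 0, 1],
    [-117, 0, 9, 0.003, -0.005, 0, 1],
    [-117, 0, 18, 0.003, -0.005, 0, 1]
  ]
}}

```text
t: 5.3
tcp_pos: [0.5445, 0.1372, 0.07]
orientation: [-180.0, 0.0, 31.7]
force: [0.7, 0.7, 0.2]
opening: -0.0002
```

```bash
python3 -c "
from h import *
import cv2
cv2.imwrite('pics/side4.png',manip.camera('side')[:,:,::-1])
a=cv2.imread('pics/side4.png')[190:340,110:290]; cv2.imwrite('pics/cs4.png',cv2.resize(a,None,fx=3.8,fy=3.8))
delta([.545,.138,.052])"
```

```text
t 5.35 tcp [0.5445 0.1377 0.0685] [-1.7994e+02  1.0000e-01  3.1680e+01] F [-0.03  0.33 -0.75]
mm [ 0.6 -0.  16.5] rv [-0.001   0.0018 -0.0003]
```

View pics/cs4.png

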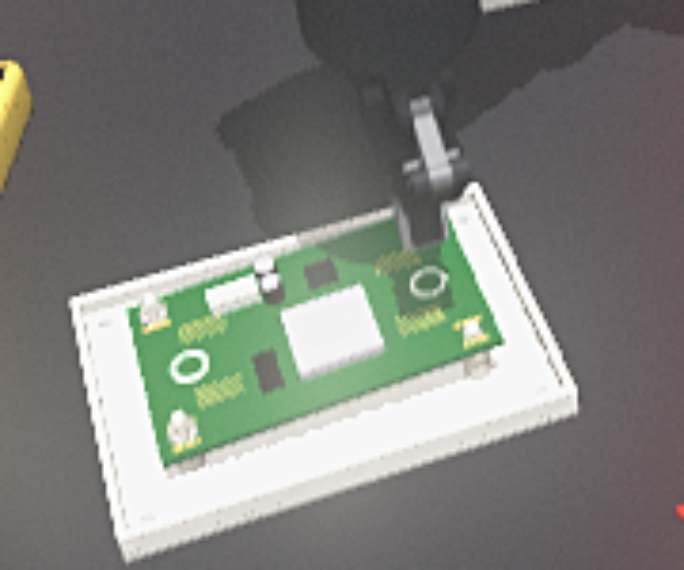

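Both end-A posts stand proud, at crop (152,308) and (182,428). The fingers are above ring B at (428,283).

Emit:
{"api": "move_arm", "payload": {
  "motion": [
    [0.5, 0, 8, -0.001, 0.002, 0, 1],
    [0.5, 0, 16, -0.001, 0.002, 0, 1],
    [0.5, 0, 22, -0.001, 0.002, 0, 1],
    [0.5, 0, 26, -0.001, 0.002, 0, 1],
    [0.5, 0, 29, -0.001, 0.002, 0, 1]
  ]
}}

```text
t: 5.85
tcp_pos: [0.5452, 0.1382, 0.0395]
orientation: [180.0, -0.0, 31.7]
force: [-1.8, -0.8, 8.5]
opening: 0.0001
```

Emit:
{"api": "move_arm", "payload": {
  "motion": [
    [0, 0, 2, 0, 0, 0, 1],
    [0, 0, 4, 0, 0, 0, 1],
    [0, 0, 6, 0, 0, 0, 1],
    [0, 0, 7, 0, 0, 0, 1],
    [0, 0, 8, 0, 0, 0, 1]
  ]
}}

```text
t: 6.35
tcp_pos: [0.5454, 0.1384, 0.0329]
orientation: [179.9, -0.1, 31.7]
force: [-6.5, -2.4, 26.9]
opening: 0.0001
```

Emit:
{"api": "move_arm", "payload": {
  "motion": [
    [0, 0, 1, 0, 0, 0, 1],
    [0, 0, 2, 0, 0, 0, 1],
    [0, 0, 2, 0, 0, 0, 1],
    [0, 0, 2, 0, 0, 0, 1],
    [0, 0, 2, 0, 0, 0, 1]
  ]
}}

```text
t: 6.85
tcp_pos: [0.5454, 0.1384, 0.0329]
orientation: [179.9, -0.1, 31.7]
force: [-6.2, -2.2, 23.9]
opening: -0.0001
```

Emit:
{"api": "move_arm", "payload": {
  "motion": [
    [0, 0, -10, 0, 0, 0, 1],
    [0, 0, -40, 0, 0, 0, 1],
    [0, 0, -80, 0, 0, 0, 1],
    [0, 0, -120, 0, 0, 0, 1],
    [0, 0, -150, 0, 0, 0, 1]
  ]
}}

```text
t: 7.35
tcp_pos: [0.5454, 0.1388, 0.1854]
orientation: [179.9, -0.2, 31.7]
force: [1.4, -0.8, -0.0]
opening: -0.0001
```

```bash
python3 -c "
from h import *
import cv2
for n in('top','side'): cv2.imwrite(f'pics/{n}5.png',manip.camera(n)[:,:,::-1])
a=cv2.imread('pics/side5.png')[230:340,120:270]; cv2.imwrite('pics/cs5.png',cv2.resize(a,None,fx=5,fy=5,interpolation=cv2.INTER_CUBIC))
delta([.545,.138,.052])"
```

```text
t 7.45 tcp [0.5471 0.1395 0.1873] [179.76  -0.55  31.69] F [-0.16 -0.02 -0.61]
mm [ -3.9  -0.4 135.3] rv [ 0.0042 -0.0096 -0.0002]
```

View pics/cs5.png

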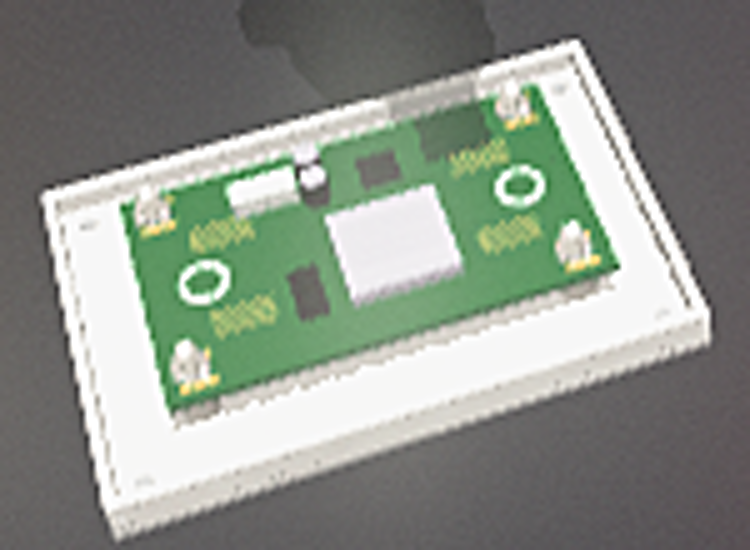

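View pics/top5.png

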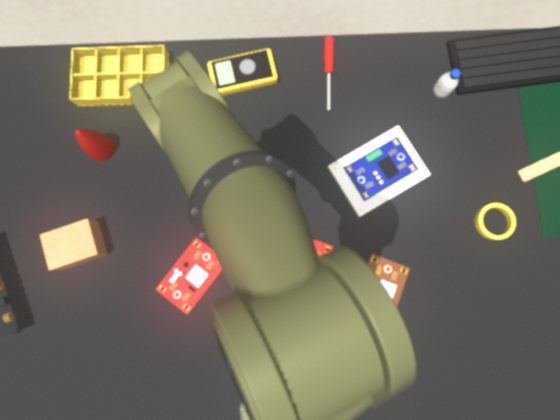

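All four posts stand proud and the blue board looks unmoved. I'll swing the arm aside to triangulate both rings with the top camera.

Emit:
{"api": "move_arm", "payload": {
  "motion": [
    [-20, 40, 0, 0, 0, 0, 1],
    [-40, 80, 0, 0, 0, 0, 1],
    [-50, 120, -10, 0, 0, 0, 1],
    [-50, 165, -20, 0, 0, 0, 1],
    [-50, 205, -20, 0, 0, 0, 1]
  ]
}}

```text
t: 7.95
tcp_pos: [0.613, -0.0638, 0.2085]
orientation: [179.7, -0.6, 31.6]
force: [1.0, 0.5, -0.1]
opening: -0.0
```

```bash
python3 -c "
from h import *
import cv2
for n in('top','side'): cv2.imwrite(f'pics/{n}6.png',manip.camera(n)[:,:,::-1])
a=cv2.imread('pics/side6.png')[230:340,120:270]; b=cv2.imread('pics/top6.png')[105:225,160:275]
cv2.imwrite('pics/cs6.png',cv2.resize(a,None,fx=5,fy=5,interpolation=cv2.INTER_CUBIC))
cv2.imwrite('pics/ct6.png',cv2.resize(b,None,fx=5,fy=5,interpolation=cv2.INTER_CUBIC))
o=cv2.imread('pics/top0.png').astype(float); n=cv2.imread('pics/top6.png').astype(float)
"
```

```text
(no output)
```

View pics/ct6.png

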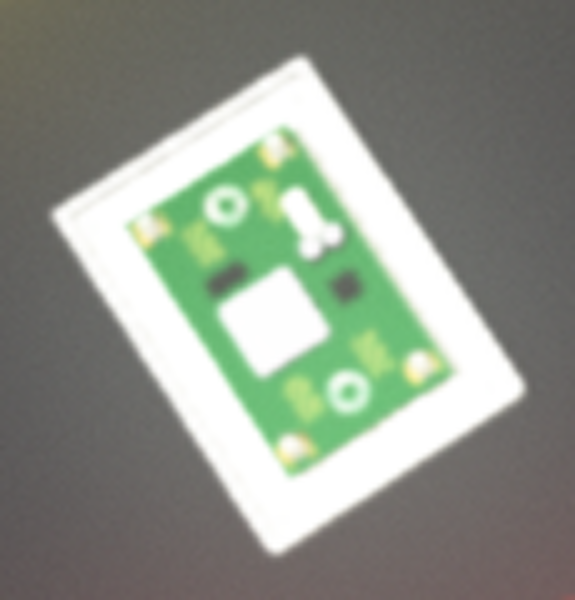

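View pics/cs6.png

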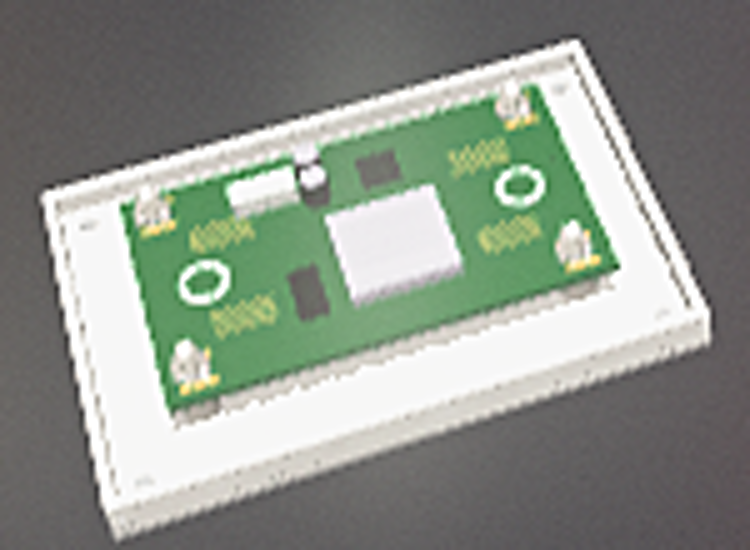

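```bash
python3 - <<'E'
from h import *
import cv2
c=lambda x,y:(160+(x-2)/5,105+(y-2)/5); s=lambda x,y:(120+(x-2)/5,230+(y-2)/5)
for a,b,a0,b0 in(((226,206),(204,283),(220,198),(195,266)),((349,392),(520,187),(343,386),(514,170))): print(tri(c(*a0),s(*b0)).round(4),tri(c(*a),s(*b)).round(4))
g=lambda n,i,r:np.float32(cv2.cvtColor(cv2.imread(f"pics/{n}{i}.png"),cv2.COLOR_BGR2GRAY))[r]
print("blue shift px",cv2.phaseCorrelate(g("side",0,np.s_[125:185,220:300]),g("side",6,np.s_[125:185,220:300])),
 cv2.phaseCorrelate(g("top",0,np.s_[120:220,325:435]),g("top",5,np.s_[120:220,325:435])))
print(manip.state()["force"],manip.state()["t"])
E
```

```text
[0.6431 0.1992 0.0357] [0.6421 0.1981 0.0255]
[0.5444 0.1384 0.0362] [0.5436 0.1368 0.0255]
blue shift px ((-0.09036195314238427, -0.06084174317959068), 0.9354369336366654) ((-0.009870448075844251, -0.02557941696483823), 0.8962152862548828)
[-0.00442607 -0.02752407 -0.35092573] 8.05
```

Both rings are at 25.5 mm, level, and the blue board hasn't moved. Before handing in, I'll let the arm settle.

Emit:
{"api": "move_arm", "payload": {
  "motion": [
    [0, 0, 0, 0, 0, 0, 1],
    [0, 0, 0, 0, 0, 0, 1],
    [0, 0, 0, 0, 0, 0, 1],
    [0, 0, 0, 0, 0, 0, 1],
    [0, 0, 0, 0, 0, 0, 1]
  ]
}}

```text
t: 8.55
tcp_pos: [0.6136, -0.0677, 0.2065]
orientation: [179.6, -0.5, 31.3]
force: [-1.2, 0.7, 0.2]
opening: 0.0001
```

```bash
python3 -c "
from rig import manip
print(manip.finish_job())"
```

```text
the job is handed in; nothing more can be done
None
```

I pressed the green board home at ring A, then ring B, with closed fingertips, and the job is handed in. The push reached about 24 N at A and 27 N at B. That is over the quoted 10–20 N because I kept pushing until the board stopped moving.

- **Green board:** after the press, both ring centres triangulated at 25.5 mm, against about 36 mm before, so both ends are down and the board is level. All four posts stand proud of it.
- **Blue board:** it shifted by 0.1 px or less in the pictures, so it did not move measurably.
- **Arm:** it was clear of everything, more than 0.2 m up, at hand-in (about 8.5 s). No check failed; the hand-in itself reports no verdict.

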